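# Reverse the blade carrier of a garnish cutter

### The job

Two garnish cutters stand on the bench; one has the toothed end of its blade carrier sticking out over its front. Lift that carrier by its square black knob, turn it end for end and lower it, without dropping it, fully down and flat into the same bed, so that its straight blade sticks out over the front. Leave the other cutter's carrier where it is.

Things in the scene. Friction and masses are not known exactly. Their poses are not given: they have to be found in the camera images.
- carrier: Blade carrier to reverse: white block 90x60x12 mm (x,y,z); square black knob 28x28 mm on its middle, faces parallel to its sides, 12 to 52 mm above the underside. A dark blade 54 wide, 4 thick stands 36 out of each end, 8 above the underside: +x end straight, -x end four teeth. Origin: centre of the underside, z up. Starts with teeth out over the bed's front, axes as the bed's. 0.1-0.2 kg.
- bed: Its fixed steel bed, 158x100x22 mm. Origin on the bench below the pocket's middle; -x is the front, facing roughly the robot. Pocket 100x70 mm (5 mm play all round), floor at 8 mm. Side walls upright to 14, then sloping 4 mm outwards up to 22; sills 15 high, 50 to 58 from the origin at front and rear, pass under the blades; end wall 22 high at +92. Seated: block top at 20 mm, knob top at 60 mm.
- straight_edge (a point): Middle of the straight blade's free edge: on the carrier, 81 mm from its origin along its +x and 10 mm above its underside; axes as the carrier's. When properly seated it stands about 23 mm out over the outer face of the bed's front sill.
- other_carrier: Carrier of the other cutter, the same in shape, size, origin and axes, in an equal bed on the other side of the bench; it already lies with its straight blade out over its bed's front. To be left there.
Mind the look-alikes: they are no part of the job. Leave any orange look-alike of the carrier alone.

How it is judged:
By the outcome, as a careful person would: the job done as asked, in the order asked, and still so for the second after the job is handed in, with the robot touching nothing.
It also fails if it takes over 40 s, if anything falls off the work surface, if the arm or the gripper's body presses on something with over 40 N, if the wrist force passes 120 N, or if a joint passes its speed limit or range.

### The arm

A 6-joint arm with a two-finger parallel gripper is mounted at the origin on a cart in front of the work surface, level with it; the furniture and walls round the work are solid. World frame = base frame: x ahead of the robot, y to its left, z up, the work surface at z = 0. Lengths are in m, angles in rad, forces in N, time in s.
With the tool pointing down it reaches from about 0.35 to 0.975 m from the base axis. Payload 4.9 kg.
Tool frame: the origin (TCP) lies between the finger pads; the fingertips stand 14 mm ahead of it and the grasp point (between the pads) lies 5 mm behind it (manip.tcp_to_tips is the distance from the TCP to the fingertips, in m); z points along the fingers, y is the line along which they close (so a half turn about z gives the same grasp; the last joint's range is limited). The gripper opens to 85 mm and grips with 20 to 120 N. Pads are 22 mm wide; open, the fingers measure 114 mm over their backs; the gripper's body (76 mm by 85 mm) begins 54 mm behind the grasp point. The pads swing forward as they close: fully open they stand 13 mm farther back than shut.
Start: joints at [-1.324, 0.053, 1.613, -0, 1.476, -0.119], TCP at [0.224, -0.584, 0.245] pointing down, gripper open.
Joint ranges: [-3.01, 3.01], [-1.01, 2.22], [0.06, 2.58], [-1.02, 4.17], [0.09, 2.62], [-3.14, 3.14]. Speed limits (rad/s): [2.57, 2.57, 3.14, 3.14, 3.14, 3.14].

### API

Orientations are given as a unit quaternion [w, x, y, z].
In Python, from plant import manip gives the robot as it stands.
- The arm moves only by the tool servo_tool, never from a script. Its argument "moves" is a list that holds one entry, the list of rows, each a list of 7 numbers: the shift along the tool's x, y, z in mm, then the turn, a rotation vector about the tool's x, y, z in degrees, then the finger opening in mm, from 0 to 85.4. In form: [[[x, y, z, ax, ay, az, fingers], ...]]. A call has 1 to 12 rows; each row shifts and turns the commanded pose from where the row before left it, along the tool's axes as they then stand; what a row does not reach is not made up. A row lasts 1/8 s, in which the tool goes at most 62.5 mm and 10.7 degrees, less where a joint would pass 70% of its speed; a pose out of reach is approached as far as the arm can. A call with a gripper value outside its range is refused whole. The fingers move at their own pace and stop on an object; the grip force is fixed at half the most. Time passes only in rows, so rows that do not move let the fingers close. It gives the time, the measured TCP pose, the force, the opening and the grip force at its end, in the units of the state.
- manip.state(): the state, without advancing time (a new reading comes with each control period).
- manip.grab_frame(name): name is "side" or "top" or "wrist"; returns a dict with "image" (384x512x3 uint8, blue, green, red), "mtx" (3x3 intrinsics, pixels), "eye" and "rotation" of the camera in the world. Camera axes: x right, y down, z forward; pixel columns grow to the right and rows downward; lengths in m; the calibration is good to about 2 mm. A picture is of the moment at which its call begins. There is no depth.
- manip.job_done(): hands the job in; it is judged then, once.
The state is a dict: "time": time; "joint_pos": joint angles; "joint_vel": joint speeds; "joint_efforts": joint torques, N m; "tool_pos": TCP position; "tool_rot": TCP orientation; "contact_force": force on the tool from outside, world axes, zero at the start; "ft_torque": the same for the moment, N m; "gripper_width": opening from 0.0 (shut) to 1.0 (fully open); "grasp_force": force on a finger pad.
Only numpy, scipy, OpenCV 4.12 (cv2) and the standard library are available. Lean on these libraries where they do the work, as an engineer would, in place of code of your own. Each camera call takes 0.05 s, during which the arm holds its last target. There are 200 camera calls.

## Working session

There is one attempt and no reset: what is moved stays moved. The work goes in short steps, Python scripts to look and compute and a tool call to move; the robot and the scene stay as the last step left them, time stands still between calls to the robot, and variables do not carry over. Pictures are saved under pics/ and viewed, at most 10 in all, crops included, and the job is handed in when it is done.

Besides the shell and the picture viewer there is one more tool, called after ">>>" as name(argument=value, ...) on one line, values as JSON. servo_tool: Moves the arm, as the interface text tells. Its arguments: {"type":"object","properties":{"moves":{"type":"array"}},"required":["moves"]}

```bash
mkdir -p pics; ls; cat > h.py <<'E'
from plant import manip
import cv2, numpy as np
def grab(n,save=None):
    f=manip.grab_frame(n)
    if save: cv2.imwrite('pics/'+save,f['image'])
    return f
def ray(f,u,v):
    d=np.linalg.inv(f['mtx'])@[u,v,1]; d=np.array(f['rotation'])@d
    return np.array(f['eye']),d/np.linalg.norm(d)
def onz(f,u,v,z):
    e,d=ray(f,u,v); return e+d*(z-e[2])/d[2]
def proj(f,p):
    c=np.array(f['rotation']).T@(np.array(p)-f['eye']); q=f['mtx']@c; return q[:2]/q[2]
E
python3 - <<'E'
from h import *
for n in ['top','side']:
    f=grab(n,n+'0.png'); print(n,f['eye'],np.array(f['rotation']).round(3).tolist(),f['mtx'][0][0])
print(manip.state())
cv2.imwrite('pics/b.png',np.hstack([cv2.imread('pics/top0.png'),cv2.imread('pics/side0.png')])[:, :])
E
```

```text
pics
top [0.51039913 0.0741052  0.90831479] [-0.021, 0.716, -0.697, 0.024] 353.8343081696754
side [ 0.9372267  -0.59387512  0.85425042] [-0.348, 0.898, 0.251, -0.099] 430.21741980088075
{'time': 0.1, 'joint_pos': array([-1.32402725e+00,  5.32936362e-02,  1.61413760e+00, -1.36356661e-05,
        1.47602418e+00, -1.19003767e-01]), 'joint_vel': array([ 0.00030202, -0.00153564, -0.00272593, -0.00089456,  0.00112084,
       -0.00077525]), 'joint_efforts': array([ 5.61167981e-04, -3.94904423e+01, -3.71362424e+01, -8.43607040e-05,
        3.93456707e-03,  3.85111070e-05]), 'tool_pos': array([ 0.22340728, -0.58313284,  0.24419562]), 'tool_rot': array([-9.29045915e-04,  9.83322295e-01,  1.81869174e-01, -6.62312931e-05]), 'contact_force': array([-0.34539552,  0.34348331,  0.4546827 ]), 'ft_torque': array([-0.00757368,  0.02326594,  0.04508012]), 'grasp_force': 0.0, 'gripper_width': 0.9977706794427991}
```

View pics/top0.png

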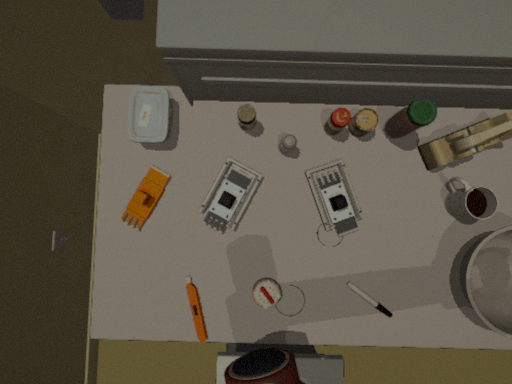

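View pics/side0.png

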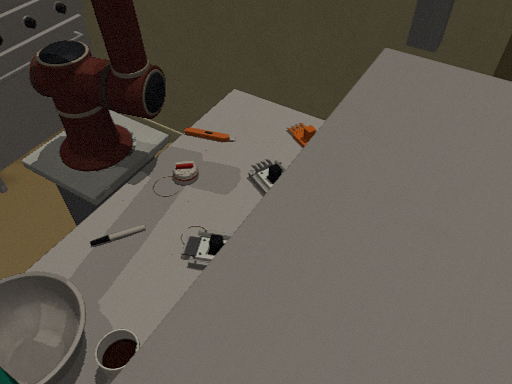

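Top view: candidates are the left white cutter, knob (228,199), teeth pointing down to the robot at (215,224); the right white cutter, knob (339,203), straight blade at the front (345,226); and the orange look-alike (147,197). I choose the left white one and check it in a crop.

```bash
python3 - <<'E'
from h import *
f=grab('top'); im=f['image']
cv2.imwrite('pics/c.png',cv2.resize(im[145:245,185:275],None,fx=6,fy=6,interpolation=cv2.INTER_CUBIC)[:600])
hsv=cv2.cvtColor(im,cv2.COLOR_BGR2HSV)
m=np.zeros(im.shape[:2],np.uint8); m[180:220,205:250]=(hsv[180:220,205:250,2]<40)*255
cs,_=cv2.findContours(m,0,2)
for c in cs:
    if cv2.contourArea(c)>20:
        r=cv2.minAreaRect(c);print('dark',r,onz(f,*r[0],.06))
for (u,v) in [(228,199),(215,224),(240,177),(165,50),(205,95)]: print(u,v,onz(f,u,v,.02),onz(f,u,v,.4))
E
```

```text
Traceback (most recent call last):
  File "h.py", line 11, in onz
    e,d=ray(f,u,v); return e+d*(z-e[2])/d[2]
        ~~~^^^^^^^
  File "h.py", line 8, in ray
    d=np.linalg.inv(f['mtx'])@[u,v,1]; d=np.array(f['rotation'])@d
                                         ~~~~~~~~~~~~~~~~~~~~~~~^~
ValueError: matmul: Input operand 1 has a mismatch in its core dimension 0, with gufunc signature (n?,k),(k,m?)->(n?,m?) (size 3 is different from 4)
```

View pics/c.png

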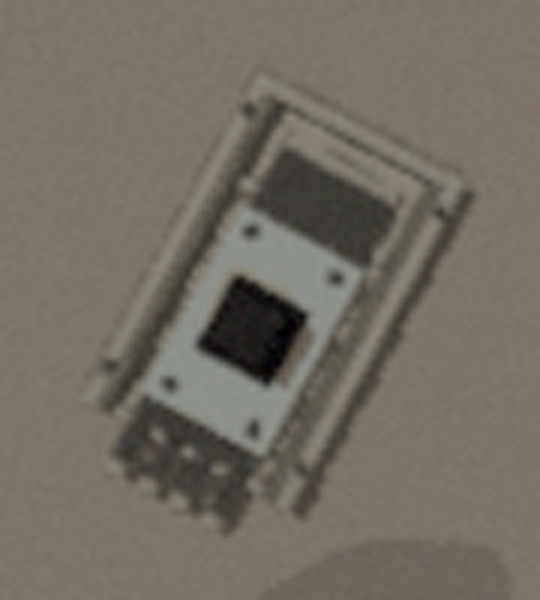

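The crop shows the chosen cutter: teeth at the lower-left front, crop (180,480), knob (253,330), straight blade at the rear. The choice is confirmed. Rotation is a quaternion, so I'll fix the helper.

```bash
sed -i "s/np.array(f\['rotation'\])/R(f)/g" h.py; cat >> h.py <<'E'
from scipy.spatial.transform import Rotation as Ro
def R(f): 
    q=f['rotation']; return Ro.from_quat([q[1],q[2],q[3],q[0]]).as_matrix()
def tool(s):
    q=s['tool_rot']; return Ro.from_quat([q[1],q[2],q[3],q[0]]).as_matrix()
E
python3 - <<'E'
from h import *
f=grab('top'); im=f['image']
hsv=cv2.cvtColor(im,cv2.COLOR_BGR2HSV)
v=hsv[...,2]; 
def blobs(m,z):
    k=np.zeros_like(v); k[145:245,190:275]=m[145:245,190:275]*255
    cs,_=cv2.findContours(k,0,2); c=max(cs,key=cv2.contourArea); r=cv2.minAreaRect(c)
    P=np.array([onz(f,*p,z) for p in cv2.boxPoints(r)])
    print(r,'ctr',P.mean(0).round(4),'edges',[(np.linalg.norm(P[i+1]-P[i]).round(4),np.degrees(np.arctan2(*(P[i+1]-P[i])[1::-1])).round(1)) for i in range(2)])
blobs(v<38,.06)
print(v[200,205:255])
blobs(v>140,.02)
bed=np.array([(255,75),(470,190),(300,512),(95,402)])/6+[185,145]
B=np.array([onz(f,*p,.022) for p in bed]);print(B.round(4),B.mean(0))
for i in range(4):
    d=B[(i+1)%4]-B[i];print(np.linalg.norm(d),np.degrees(np.arctan2(d[1],d[0])))
for (a,b) in [(165,50),(205,95),(500,52)]: print(onz(f,a,b,.0),onz(f,a,b,.4))
s=manip.state();print(tool(s).round(3))
g=grab('wrist');print(g['eye'],R(g).round(3))
E
```

```text
((226.78302001953125, 199.4905548095703), (12.91810131072998, 12.918102264404297), 29.05460548400879) ctr [0.5373 0.1422 0.06  ] edges [(np.float64(0.0309), np.float64(-27.2)), (np.float64(0.0311), np.float64(-117.5))]
[132 134 109  87  78  66  66 117 136 140 143 145 139 101  48  31  32  32
  32  37  34  33  31  27  30  27   9   1  15  39  84 103 128 144 138 107
 113 119 101  91 101 123 134 125  93  72  77 108 124 125]
((226.6783447265625, 199.50637817382812), (21.628154754638672, 33.75907516479492), 28.610462188720703) ctr [0.5386 0.1456 0.02  ] edges [(np.float64(0.0846), np.float64(-26.7)), (np.float64(0.0545), np.float64(-117.1))]
[[0.6444 0.1469 0.022 ]
 [0.5983 0.0552 0.022 ]
 [0.4622 0.1223 0.022 ]
 [0.5054 0.209  0.022 ]] [0.55259525 0.13333755 0.022     ]
0.10255788873121116 -116.6770513231267
0.1517650743223599 153.77224069568004
0.09686604345842155 63.48876157171928
0.1521964253325053 -24.085251917838807
[9.28248492e-01 3.22340323e-01 1.11022302e-16] [0.74423768 0.21302354 0.4       ]
[0.81060599 0.21274741 0.        ] [0.67840211 0.15169271 0.4       ]
[ 0.94918632 -0.56305834  0.        ] [ 0.75595499 -0.28246683  0.4       ]
[[ 0.934  0.358 -0.   ]
 [ 0.358 -0.934  0.001]
 [ 0.    -0.001 -1.   ]]
[ 0.29476376 -0.5570166   0.37335982] [[ 0.357 -0.891 -0.28 ]
 [-0.934 -0.341 -0.105]
 [-0.002  0.299 -0.954]]
```

>>> servo_tool(moves=[[[42, -43, 0, 0, 0, 0, 85], [42, -43, 0, 0, 0, 0, 85], [42, -43, 0, 0, 0, 0, 85], [42, -43, 0, 0, 0, 0, 85], [42, -43, 0, 0, 0, 0, 85], [42, -43, 0, 0, 0, 0, 85], [42, -43, 0, 0, 0, 0, 85], [42, -43, 0, 0, 0, 0, 85], [42, -43, 0, 0, 0, 0, 85], [42, -43, 0, 0, 0, 0, 85], [42, -43, 0, 0, 0, 0, 85], [42, -43, 0, 0, 0, 0, 85]]])

```text
time: 1.75
tool_pos: [0.5101, 0.0806, 0.2455]
tool_rot: [0.0, 0.983, 0.182, 0.0]
contact_force: [0.4, -1.0, -0.2]
gripper_width: 0.993
grasp_force: 0.0
```

>>> servo_tool(moves=[[[24, -25, 30, 0, 0, 0, 85], [24, -24, 30, 0, 0, 0, 85], [0, 0, 0, 0, 0, -10.5, 85], [0, 0, 0, 0, 0, -10.5, 85], [0, 0, 0, 0, 0, -10.5, 85], [0, 0, 0, 0, 0, -10.5, 85], [0, 0, 0, 0, 0, 0, 85], [0, 0, 0, 0, 0, 0, 85]]])

```text
time: 2.75
tool_pos: [0.5369, 0.1414, 0.1853]
tool_rot: [-0.0, 0.854, 0.521, -0.0]
contact_force: [0.0, -0.4, -0.4]
gripper_width: 0.999
grasp_force: 0.0
```

```bash
cat > look.py <<'E'
from h import *
import sys
s=manip.state();T=tool(s);print(s['time'],s['tool_pos'].round(4),'yaw',np.degrees(np.arctan2(T[1,0],T[0,0])).round(2),'tilt',T[:,2].round(4),'q',s['joint_pos'].round(2),'F',s['contact_force'].round(1),'w',s['gripper_width'].round(3),s['grasp_force'])
if len(sys.argv)>1: grab('wrist',sys.argv[1])
E
python3 look.py w1.png
```

```text
Traceback (most recent call last):
  File "look.py", line 3, in <module>
    s=manip.state();T=tool(s);print(s['time'],s['tool_pos'].round(4),'yaw',np.degrees(np.arctan2(T[1,0],T[0,0])).round(2),'tilt',T[:,2].round(4),'q',s['joint_pos'].round(2),'F',s['contact_force'].round(1),'w',s['gripper_width'].round(3),s['grasp_force'])
                                                                                                                                                                                                                 ^^^^^^^^^^^^^^^^^^^^^^^^
AttributeError: 'float' object has no attribute 'round'
```

```bash
sed -i "s/s\['gripper_width'\].round(3)/round(s['gripper_width'],3)/" look.py; python3 look.py w1.png
```

```text
2.75 [0.5369 0.1414 0.1853] yaw 62.81 tilt [-1.e-04  0.e+00 -1.e+00] q [ 0.12 -0.07  1.84  0.    1.37  0.6 ] F [ 0.  -0.4 -0.4] w 0.999 0.0
```

View pics/w1.png

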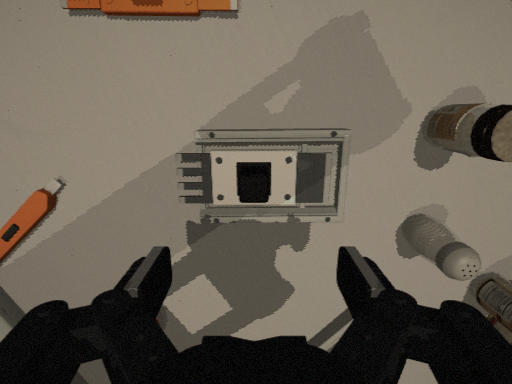

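Wrist view: target carrier, knob top around (254,178), block from (209,150) to (297,206), teeth to the left (front), bed corners near (196,130), (349,129), (343,220), (200,220). I'll measure these here.

```bash
cat > meas.py <<'E'
from h import *
f=grab('wrist'); v=cv2.cvtColor(f['image'],cv2.COLOR_BGR2HSV)[...,2]
def blob(m,z,n):
    k=np.zeros_like(v); k[120:230,170:360]=m[120:230,170:360]*255
    cs,_=cv2.findContours(k,0,2); c=max(cs,key=cv2.contourArea)
    P=np.array([onz(f,*p[0],z)[:2] for p in cv2.convexHull(c)],np.float32)*1000
    r=cv2.minAreaRect(P); print(n,np.round(r[0],1),np.round(r[1],1),round(r[2],1))
blob(v>165,.02,'white block'); blob(v<30,.06,'knob(incl. side)')
B=np.array([onz(f,*p,.022) for p in [(196,130),(349,129),(343,220),(200,220)]])*1000
print(B.round(1)); c=B.mean(0)
d=(B[1]-B[0]+B[2]-B[3]);d/=np.linalg.norm(d);print('yaw',np.degrees(np.arctan2(d[1],d[0])),'bed org',(c-21*d).round(1))
print(v[178,200:310:3],v[140:215:2,254])
for p in [(237,162),(271,162)]: print(onz(f,*p,.06))
E
python3 meas.py
```

```text
white block [564.6 156.8] [17.1 17.1] 34.4
knob(incl. side) [540.8 149.2] [36.  30.1] 62.8
[[509.7 214.7  22. ]
 [645.9 145.8  22. ]
 [604.   57.5  22. ]
 [464.2 129.2  22. ]]
yaw -26.983977048443865 bed org [537.2 146.3  22. ]
[124  53  47  53 138 162 162 164 164 162 163 165 122   1  19  25  22  16
  14  22  17  14  17  15 166 163 164 163 163 162 165 164  97  52  56  52
  53] [121  66  60 124 121  95 166 167 165 167 163  63  23   9   3  15  12   4
  21  14  18  20   9  27   4  22  18  16   7   3  12  49 142  83 104 100
 100 118]
[0.53617739 0.1728055  0.06      ]
[0.56333732 0.15886573 0.06      ]
```

```bash
sed -i 's/v>165,/v>145,/; /^for p/d; /^print(v\[/d' meas.py; cat >> meas.py <<'E'
yy=np.array([.454,.891,0])*14
print('knob from base edge',np.mean([onz(f,*p,.02)*1000 for p in [(237.5,161.5),(271,161.5)]],0)-yy,'from top edge',np.mean([onz(f,*p,.06)*1000 for p in [(238,202),(271,202)]],0)+yy)
E
python3 meas.py
```

```text
white block [537.7 143.4] [58.7 87.9] 62.9
knob(incl. side) [540.7 149.2] [36.  30.1] 62.9
[[509.7 214.7  22. ]
 [645.9 145.9  22. ]
 [604.1  57.5  22. ]
 [464.2 129.2  22. ]]
yaw -26.958913110880186 bed org [537.2 146.3  22. ]
knob from base edge [540.40022464 147.0245651   20.        ] from top edge [539.23766773 144.37584354  60.        ]
```

>>> servo_tool(moves=[[[3, 0, 40, 0, 0, 0, 85], [0, 0, 40, 0, 0, 0, 85], [0, 0, 35, 0, 0, 0, 85], [0, 0, 20, 0, 0, 0, 85], [0, 0, 8, 0, 0, 0, 60], [0, 0, 0, 0, 0, 0, 20], [0, 0, 0, 0, 0, 0, 10], [0, 0, 0, 0, 0, 0, 10], [0, 0, 0, 0, 0, 0, 10], [0, 0, 0, 0, 0, 0, 10], [0, 0, 0, 0, 0, 0, 10]]])

```text
time: 4.28
tool_pos: [0.5398, 0.1443, 0.0441]
tool_rot: [0.001, 0.853, 0.522, 0.002]
contact_force: [0.8, -0.1, 5.7]
gripper_width: 0.316
grasp_force: 61.0
```

```bash
python3 look.py
```

```text
4.275 [0.5398 0.1443 0.0441] yaw 62.95 tilt [ 3.2e-03  5.0e-04 -1.0e+00] q [0.13 0.11 1.91 0.   1.12 0.6 ] F [ 0.8 -0.1  5.7] w 0.316 61.04303598403931
```

Gripped (27 mm ≈ knob). Lift and turn.

>>> servo_tool(moves=[[[0, 0, -10, 0, 0, 0, 10], [0, 0, -25, 0, 0, 0, 10], [0, 0, -30, 0, 0, 0, 10], [0, 0, -25, 0, 0, 0, 10], [0, 0, 0, 0, 0, -5, 10], [0, 0, 0, 0, 0, -10, 10], [0, 0, 0, 0, 0, -10, 10], [0, 0, 0, 0, 0, -10, 10], [0, 0, 0, 0, 0, -10, 10], [0, 0, 0, 0, 0, -10, 10], [0, 0, 0, 0, 0, -10, 10], [0, 0, 0, 0, 0, -10, 10]]])

```text
time: 5.78
tool_pos: [0.5375, 0.144, 0.1317]
tool_rot: [-0.001, 0.356, 0.934, -0.0]
contact_force: [-0.8, 0.4, -1.9]
gripper_width: 0.315
grasp_force: 60.2
```

>>> servo_tool(moves=[[[0, 0, 0, 0, 0, -10, 10], [0, 0, 0, 0, 0, -10, 10], [0, 0, 0, 0, 0, -10, 10], [0, 0, 0, 0, 0, -10, 10], [0, 0, 0, 0, 0, -10, 10], [0, 0, 0, 0, 0, -10, 10], [0, 0, 0, 0, 0, -10, 10], [0, 0, 0, 0, 0, -10, 10], [0, 0, 0, 0, 0, -10, 10], [0, 0, 0, 0, 0, -10, 10], [0, 0, 0, 0, 0, -5, 10], [0, 0, 0, 0, 0, 0, 10]]])

```text
time: 7.28
tool_pos: [0.5376, 0.144, 0.1318]
tool_rot: [-0.001, -0.522, 0.853, 0.0]
contact_force: [1.3, -0.0, -1.5]
gripper_width: 0.318
grasp_force: 60.2
```

```bash
python3 look.py w2.png; python3 -c "
from h import *
grab('top','t2.png')"
```

```text
7.275 [0.5376 0.144  0.1318] yaw -117.1 tilt [-1.3e-03 -2.0e-04 -1.0e+00] q [ 0.13 -0.01  1.87 -0.    1.28 -2.54] F [ 1.3 -0.  -1.5] w 0.318 60.15018939971924
```

View pics/w2.png

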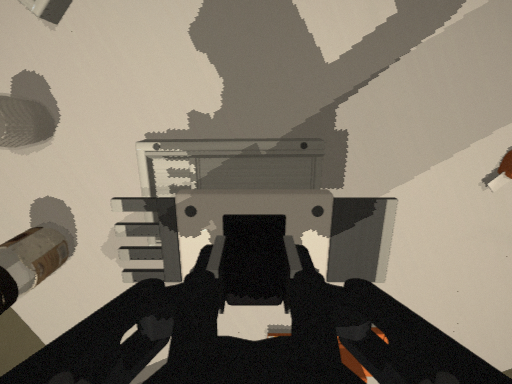

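Wrist view after the turn: carrier held level, straight blade now right (front), block far edge from (177,190) to (332,190), bed's far wall outer edge (137,142)–(325,139). I compare the carrier with the bed in the bed's axes.

```bash
python3 - <<'E'
from h import *
f=grab('wrist'); a=np.radians(-27); X=np.array([np.cos(a),np.sin(a)]);Y=np.array([-X[1],X[0]]); t=manip.state()['tool_pos'][:2]
def show(n,p,z):
    w=onz(f,*p,z)[:2]-t; print(n,'rel TCP in bed axes',(w@X*1000).round(1),(w@Y*1000).round(1))
for p in [(177,190),(332,190)]: show('blk',p,.1077)
for p in [(111,199),(397,199)]: show('blade',p,.1057)
for p in [(137,142),(325,139)]: show('bed',p,.022)
for p in [(156,146),(304,146)]: show('screw',p,.022)
v=cv2.cvtColor(f['image'],cv2.COLOR_BGR2HSV)[...,2]
print(v[192:198,165:185:1].mean(0).round(),v[192:198,322:342].mean(0).round(),v[132:200,260])
E
```

```text
blk rel TCP in bed axes 43.0 -32.5
blk rel TCP in bed axes -43.4 -32.2
blade rel TCP in bed axes 81.5 -26.7
blade rel TCP in bed axes -81.5 -26.2
bed rel TCP in bed axes 96.4 -49.1
bed rel TCP in bed axes -58.7 -51.1
screw rel TCP in bed axes 81.1 -45.8
screw rel TCP in bed axes -41.7 -45.4
[164. 165. 167. 170. 170. 150. 130. 129. 139. 141. 131. 124. 130. 135.
 137. 136. 136. 135. 136. 136.] [114. 114. 113. 113. 113. 114. 113. 114. 116. 124. 136. 152. 161. 162.
 162. 164. 163. 163. 163. 164.] [117 117 120 117 117 117  90  80  75 112 122 122 123 120 119 118 117  97
  93 109  93  91  76  71  72  82  90  87  91  92  95  94  93  91  93  86
  90  91  94  94  91  92  92  90  90  96  92  92  89  93  89  91  92  93
  92  93  88  99 102 101 103 110 114 117 121 122 119 119]
```

>>> servo_tool(moves=[[[-1, 1, 20, 0, 0, 0, 10], [0, 0, 25, 0, 0, 0, 10], [0, 0, 15, 0, 0, 0, 10], [0, 0, 8, 0, 0, 0, 10], [0, 0, 5, 0, 0, 0, 10], [0, 0, 4, 0, 0, 0, 10], [0, 0, 4, 0, 0, 0, 10], [0, 0, 3, 0, 0, 0, 10], [0, 0, 0, 0, 0, 0, 10]]])

```text
time: 8.55
tool_pos: [0.5377, 0.1454, 0.0481]
tool_rot: [-0.0, -0.522, 0.853, 0.0]
contact_force: [-0.1, 0.1, -2.0]
gripper_width: 0.318
grasp_force: 60.2
```

```bash
python3 look.py w3.png
```

```text
8.55 [0.5377 0.1454 0.0481] yaw -117.04 tilt [-3.e-04 -1.e-04 -1.e+00] q [ 0.13  0.1   1.92 -0.    1.13 -2.54] F [-0.1  0.1 -2. ] w 0.318 60.165417194366455
```

View pics/w3.png

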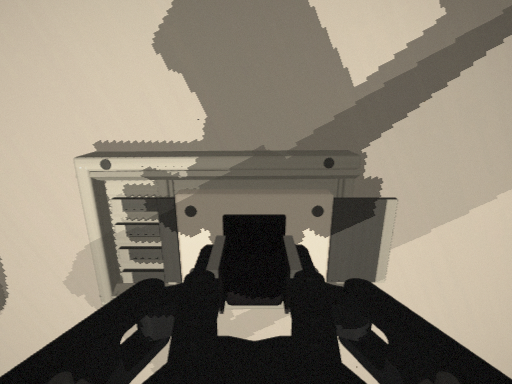

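The carrier is in the pocket with about 4 mm left, no contact. There are gaps at both ends (165–177 and 332–350) and the far edge at row 190 is clear of the wall. Lower the last bit.

>>> servo_tool(moves=[[[0, 0, 2, 0, 0, 0, 10], [0, 0, 1, 0, 0, 0, 10], [0, 0, 1, 0, 0, 0, 10], [0, 0, 0.5, 0, 0, 0, 10], [0, 0, 0, 0, 0, 0, 10]]])

```text
time: 9.22
tool_pos: [0.5379, 0.1455, 0.0442]
tool_rot: [-0.0, -0.522, 0.853, 0.0]
contact_force: [-0.9, -0.7, 0.8]
gripper_width: 0.316
grasp_force: 60.6
```

>>> servo_tool(moves=[[[0, 0, 0.7, 0, 0, 0, 10], [0, 0, 0, 0, 0, 0, 10], [0, 0, 0, 0, 0, 0, 40], [0, 0, 0, 0, 0, 0, 60], [0, 0, 0, 0, 0, 0, 70], [0, 0, 0, 0, 0, 0, 70], [0, 0, -10, 0, 0, 0, 70], [0, 0, -30, 0, 0, 0, 70], [0, 0, -50, 0, 0, 0, 85], [0, 0, -50, 0, 0, 0, 85], [0, 0, 0, 0, 0, 0, 85], [0, 0, 0, 0, 0, 0, 85]]])

```text
time: 10.72
tool_pos: [0.5377, 0.1454, 0.1833]
tool_rot: [0.0, -0.522, 0.853, -0.0]
contact_force: [0.2, -0.5, 0.6]
gripper_width: 0.99
grasp_force: 0.0
```

```bash
python3 look.py w4.png; python3 meas.py | head -1
```

```text
10.725 [0.5377 0.1454 0.1833] yaw -117.04 tilt [ 4.e-04  1.e-04 -1.e+00] q [ 0.13 -0.06  1.83  0.    1.37 -2.54] F [ 0.2 -0.5  0.6] w 0.99 0.0
white block [538. 145.] [57.5 87.8] 62.9
```

View pics/w4.png

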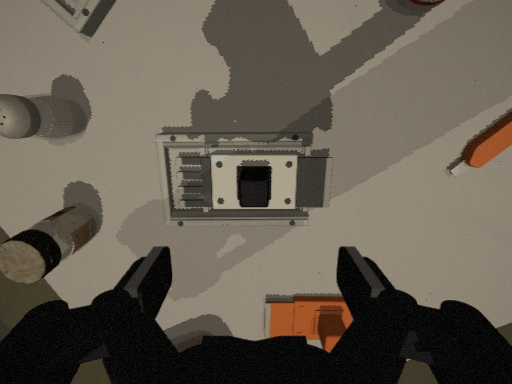

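The carrier is flat in its bed: block from (211,155) to (297,208), straight blade out over the front to (330,180), teeth inside at the rear. The gripper is clear of it.

```bash
python3 -c "
from plant import manip
print(manip.job_done())"
```

```text
the job is handed in; nothing more can be done
None
```

The left cutter's carrier is turned end for end and lies flat in its bed, straight blade out over the front; I did not touch the other cutter or the orange look-alike, and handed the job in at about 11 s.

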